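# Load the curing box past its sprung flap

### The job

Slide the blue tray of pendants into the curing box: with one fingertip press the orange bar down and keep it down so that the sprung flap stands open, and meanwhile push the tray by its upright end plate with the other finger until it is fully home against the stop inside. Then let go of the bar so that the flap shuts behind the pendants, over the tray's flat tail, and draw the hand clear. Only push and press: do not lift the tray, and leave everything else on the bench where it is.

Things in the scene. Friction and masses are not known exactly. Their poses are not given: they have to be found in the camera images.
- curing_box: Fixed white box, amber roof, 130 deep x 130 wide x 94 mm high. Origin: bench level, foot of the front face at the mouth's middle; x points into the box (push direction), y left, z up. Mouth 54 wide, 41 high. In front lies a base sheet 3 mm thick from x=-245, y=-45 to +105. Two rails, tops 11 mm above the bench, inner faces at y=-22.5 and +22.5, guide the tray from x=-230 into the box.
- box_stop (a point): Middle of the face of the rubber stop inside the box, 66 mm behind the front face (box x=+66, y=0), 11 mm above the bench. The tray's front touches it when fully home.
- flap (a joint): Orange flap, one rigid piece: shutter, low axle, press bar. rad, 0 shut, 0.70 fully open (hard stop). A spring shuts it; the bar's outer part needs about 1 N at first, 3 N fully pressed. Shut, the shutter (4 mm thick, box x=-6 to -2) hides the mouth down to 10 mm above the bench, 3 mm over the tray's tail. From 0.50 rad on, the tray passes under it. A finger may slide along the bar.
- flap_axle (a point): On the flap's axle at the front face: box x=0, y=+50, z=12 mm. The axle runs along the box's x from here to x=-236; the shutter is on its right, the press bar on its left. Two bearing blocks 15 mm high stand beyond the bar's ends, at x=-10 and x=-238.
- bar_edge (a point): Middle of the outer edge of the press bar, an orange plate with a dark strip: 205 long (box x=-230 to -25), 50 wide, 4 mm thick, starting at the axle. Shut, it slopes up to the left at 0.70 rad (this point at box y=+88, z=44 mm). Fully pressed it lies level, y=+50 to +100, top face 14 mm above the bench. It may be pressed anywhere along its length.
- tray: Loose blue tray, about 130 g, on the base sheet between the rails: a box 56 long x 40 wide x 20 mm high with a clear flat cover over three pendants, then a flat tail 36 wide, 4 mm thick, then an upright end plate. Origin: underside, below that box's centre; x points to the curing box. Fully home the origin is 38 mm inside the front face, the end plate's rear face 80 mm outside it.
- tray_push (a point): Centre of the rear face of the tray's upright end plate (36 wide, 40 high, 5 mm thick): the face to push. In the tray's frame x=-118, y=0, z=20 mm.
- jar: Loose glass jar with black cap, 32 mm across, 42 mm high, to the right of the rails; origin centre of underside; leave alone.
- ring: Loose brass finger ring, 23 mm across, 8 mm high, lying to the right of the rails; origin centre of underside; leave alone.
- cup: Loose white mug, 80 mm across, 85 mm high; origin centre of underside; leave alone.
- dish: Loose white dish, 130 mm across, 22 mm high; origin centre of underside; leave alone.
- charcoal: Loose dark soldering block, 100 x 60 x 28 mm; origin centre of underside; leave alone.
- screwdriver: Loose screwdriver with a red handle, 150 mm long, lying along its x; leave alone.
- mandrel: Loose steel ring mandrel standing on a 48 mm foot, 110 mm high; origin centre of underside; leave alone.
Not all that is in view belongs to the job. What is meant by the tray is not green or yellow, and is the larger of those in its own colour.

How it is judged (in metres and radians):
On the way, in this order (a step that is already met when the one before it is completed fails the run):
1. a finger holds the flap open by its bar, the tray still outside (value of joint flap above 0.3 rad and contact force between the fingers and flap above 0.2 N and x of tray in the frame of curing_box below -0.02 m), for 0.1 s.
2. with the flap held open by one finger, the other pushes the tray under it (value of joint flap above 0.3 rad and contact force between the fingers and flap above 0.2 N and contact force between the fingers and tray above 0.1 N and x of tray in the frame of curing_box above -0.01 m).
3. the tray is home while the flap is still held open (value of joint flap above 0.3 rad and contact force between the fingers and flap above 0.2 N and x of tray in the frame of curing_box above 0.029 m), for 0.05 s.
At the end, for the whole second after the job is handed in: The tray stands flat and at rest on the base sheet, its origin at least 29 mm inside the box's front face (home is 38 mm), and the flap is shut (joint under 0.06 rad) (x of tray in the frame of curing_box above 0.029 m and value of joint flap below 0.06 rad and z of tray in the frame of curing_box below 0.008 m and angle between tray's own z axis and vertical below 0.1 rad and linear speed of tray below 0.01 m/s); the robot touches nothing.
It fails at once if the tray is lifted more than 9 mm or tipped (z of tray in the frame of curing_box above 0.012 m or angle between tray's own z axis and vertical above 0.25 rad).
It fails at once if another thing on the bench is moved more than 20 mm (distance of any of jar, ring, cup, dish, charcoal, screwdriver, mandrel from where it was at the start of the episode above 0.02 m).
It also fails if it takes over 42 s, if anything falls off the work surface, if the arm or the gripper's body presses on something with over 40 N, if the wrist force passes 120 N, or if a joint passes its speed limit or range.

### The arm

A 7-joint arm with a two-finger parallel gripper is mounted at the origin on the work surface. World frame = base frame: x ahead of the robot, y to its left, z up, the work surface at z = 0. Lengths are in mm, angles in rad, forces in N, time in s.
With the tool pointing down it reaches from about 425 to 1025 mm from the base axis. Payload 3.6 kg.
Tool frame: the origin (TCP) lies at the centre of the arm's flange, where the gripper is bolted on; the fingertips stand 173 mm ahead of it and the grasp point (between the pads) lies 155 mm ahead of it (env.tcp_to_tips is the distance from the TCP to the fingertips, in mm); z points along the fingers, y is the direction in which the jaws open and shut (so a half turn about z gives the same grasp; the last joint's range is limited). The gripper opens to 85 mm and grips with 20 to 120 N. Pads are 22 mm wide; open, the fingers measure 114 mm over their backs; the gripper's body (76 mm by 85 mm) begins 54 mm behind the grasp point. The pads swing forward as they close: fully open they stand 13 mm farther back than shut.
Start: joints at [-1.206, 0.591, 0.048, 1.609, -0.033, 0.943, -0.034], TCP at [320.424, 650.352, 404.702] pointing down, gripper open.
Joint ranges: [-2.69, 2.69], [-0.47, 2.24], [-1.27, 1.36], [0.19, 2.51], [-1.53, 4.68], [0.08, 2.07], [-3.09, 3.09]. Speed limits (rad/s): [2.57, 2.57, 3.14, 3.14, 3.14, 3.14, 3.14].

### API

Orientations are given as a unit quaternion [w, x, y, z].
In Python, from workcell import env gives the robot as it stands.
- The arm moves only by the tool move_arm, never from a script. Its argument "rows" is a list of rows, each an object with "rotation": the turn, a rotation vector about the tool's x, y, z in degrees, a list of three; "offset": the shift along the tool's x, y, z in cm, a list of three; "claw": the opening, from 0 (shut) to 1 (fully open). A call has 1 to 10 rows; each row shifts and turns the commanded pose from where the row before left it, along the tool's axes as they then stand; what a row does not reach is not made up. A row lasts 1/10 s, in which the tool goes at most 50 mm and 8.59 degrees, less where a joint would pass 70% of its speed; a pose out of reach is approached as far as the arm can. A call is refused whole if a number of a shift passes 5 or a number of a turn 8.59, either way. A call with a gripper value outside its range is refused whole. The fingers move at their own pace and stop on an object; the grip force is fixed at half the most. Time passes only in rows, so rows that do not move let the fingers close. It gives the time, the measured TCP pose, the force and the opening at its end, in the units of the state.
- env.get_state(): the state, without advancing time (a new reading comes with each control period).
- env.get_image(name): name is "scene" or "top" or "wrist"; returns (picture, depth): 384x512x3 uint8, red, green, blue; 384x512 float32, mm along the optical axis (not along the pixel's ray), 0 where there is no reading.
- env.get_calibration(name): a dict with "vfov" (degrees; the focal length in pixels is half the picture's height over the tangent of half this angle, whatever the lens; pixels are square), "cx", "cy" (the principal point, pixels), "dist_coeffs" ([k1, k2, p1, p2, k3] as OpenCV has them; the pictures are not rectified), "rvec" (rotation vector, rad) and "tvec" (3), from world to camera coordinates, as OpenCV has them; the wrist camera has in their place "T_tool_cam" (4x4, takes a point from camera to tool coordinates, whose origin is the TCP and whose axes are the flange's). Camera axes: x right, y down, z forward; pixel columns grow to the right and rows downward; lengths in mm; the calibration is good to about 2 mm. A picture is of the moment at which its call begins: read the wrist's pose just before it. get_calibration takes no time and is no camera call.
- env.finish_job(): hands the job in, once; it reports no verdict.
The state is a dict: "t": time; "joint_positions": joint angles; "joint_vel": joint speeds; "joint_efforts": joint torques, N m; "eef_pos": TCP position; "ee_rot": TCP orientation; "wrist_force": force on the tool from outside, world axes, zero at the start; "ft_torque": the same for the moment, N m; "finger_gap": finger opening in mm.
Only numpy, scipy, OpenCV 4.12 (cv2) and the standard library are available. Lean on these libraries where they do the work, as an engineer would, in place of code of your own. Each camera call takes 0.05 s, during which the arm holds its last target.

## Working session

There is one attempt and no reset: what is moved stays moved. The work goes in short steps, Python scripts to look and compute and a tool call to move; the robot and the scene stay as the last step left them, time stands still between calls to the robot, and variables do not carry over. Pictures are saved under pics/ and viewed, and the job is handed in when it is done.

Besides the shell and the picture viewer there is one more tool, called after "Emit:" as name(argument=value, ...) on one line, values as JSON. move_arm: Moves the arm, as the interface text tells. Its arguments: {"type":"object","properties":{"rows":{"type":"array","items":{"type":"object","properties":{"rotation":{"type":"array","items":{"type":"number"}},"offset":{"type":"array","items":{"type":"number"}},"claw":{"type":"number"}}}}},"required":["rows"]}

```bash
mkdir -p pics; ls
python3 - <<'E'
from workcell import env
import cv2
print(env.get_state())
for n in("scene","top","wrist"):
    print(n,env.get_calibration(n))
for n in("scene","top"):
    im,d=env.get_image(n)
    cv2.imwrite(f"pics/{n}0.png",im[:,:,::-1])
    import numpy as np
    np.savez(f"{n}0.npz",im=im,d=d)
E
```

```text
pics
{'t': 0.0, 'joint_positions': array([-1.2065365 ,  0.59212631,  0.04828534,  1.60985075, -0.03334347,
        0.94267779, -0.03371643]), 'joint_vel': array([ 0.00025453, -0.00039839, -0.0016791 , -0.0015544 , -0.00024019,
       -0.00075912,  0.00060726]), 'joint_efforts': array([ 1.44570160e-03, -5.48707187e+01,  1.54680904e+00, -1.98117810e+01,
        9.40011145e-03,  8.97316349e-03, -2.36540281e-06]), 'eef_pos': array([320.17297297, 649.97620895, 403.52427785]), 'ee_rot': array([-2.14530227e-04,  2.26862388e-01,  9.73926169e-01, -1.10808082e-03]), 'wrist_force': array([ 0.30448033, -0.05828878,  0.54947805]), 'ft_torque': array([-0.00815257, -0.01869362, -0.03825108]), 'finger_gap': 85.5920061934484}
scene {'vfov': 48.68719964640785, 'cx': 257.460197074265, 'cy': 189.79617017265903, 'dist_coeffs': array([-0.04515575,  0.        ,  0.        ,  0.        ,  0.        ]), 'rvec': array([ 2.25293421,  1.08997772, -0.40306108]), 'tvec': array([-372.02269576, -310.51227454, 1533.22775396])}
top {'vfov': 50.85015128207028, 'cx': 254.08367704514805, 'cy': 184.58242564414942, 'dist_coeffs': array([-0.10508459,  0.        ,  0.        ,  0.        ,  0.        ]), 'rvec': array([ 2.18288031, -2.1694438 ,  0.08658921]), 'tvec': array([ -24.04504399,  592.25520279, 1302.95094029])}
wrist {'vfov': 69.93918440823941, 'cx': 258.37197778907023, 'cy': 194.23311773172534, 'dist_coeffs': array([-0.04289683,  0.        ,  0.        ,  0.        ,  0.        ]), 'T_tool_cam': array([[ 5.42618816e-04, -9.51946802e-01, -3.06262946e-01,
         7.85845000e+01],
       [ 9.99999271e-01,  8.46803115e-04, -8.60349252e-04,
         5.53417434e-01],
       [ 1.07835114e-03, -3.06262256e-01,  9.51946568e-01,
         3.11708077e+01],
       [ 0.00000000e+00,  0.00000000e+00,  0.00000000e+00,
         1.00000000e+00]])}
```

View pics/scene0.png

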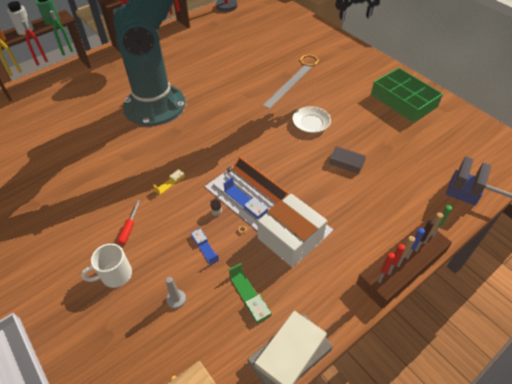

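View pics/top0.png

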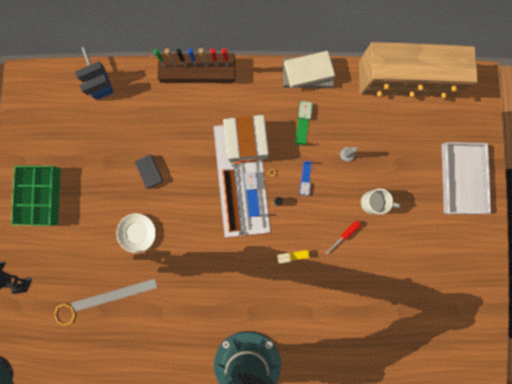

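```bash
cat > h.py <<'E'
import numpy as np,cv2
from workcell import env
from scipy.spatial.transform import Rotation as R
def K(c):
    f=192/np.tan(np.radians(c["vfov"])/2); return np.array([[f,0,c["cx"]],[0,f,c["cy"]],[0,0,1.]])
def pose(st): # T_world_tool
    q=st["ee_rot"]; T=np.eye(4); T[:3,:3]=R.from_quat([q[1],q[2],q[3],q[0]]).as_matrix(); T[:3,3]=st["eef_pos"]; return T
def ext(name,T_tool=None):
    c=env.get_calibration(name)
    if name=="wrist": T=T_tool@c["T_tool_cam"]
    else:
        T=np.eye(4); r=cv2.Rodrigues(c["rvec"])[0]; T[:3,:3]=r.T; T[:3,3]=-r.T@c["tvec"]
    return c,T
def cast(name,px,z,T_tool=None):
    c,T=ext(name,T_tool)
    n=cv2.undistortPoints(np.array(px,float).reshape(-1,1,2),K(c),c["dist_coeffs"])[:,0]
    d=np.c_[n,np.ones(len(n))]@T[:3,:3].T
    s=(np.asarray(z,float)-T[2,3])/d[:,2]
    return T[:3,3]+d*s[:,None]
def proj(name,P,T_tool=None):
    c,T=ext(name,T_tool); Ti=np.linalg.inv(T)
    return cv2.projectPoints(np.array(P,float).reshape(-1,1,3),cv2.Rodrigues(Ti[:3,:3])[0],Ti[:3,3],K(c),c["dist_coeffs"])[0][:,0]
E
python3 - <<'E'
from h import *
for n,(x0,x1,y0,y1) in dict(top=(205,320,90,245),scene=(195,340,140,270)).items():
    im=np.load(n+"0.npz")["im"][y0:y1,x0:x1,::-1]
    s=5 if n=="scene" else 4
    im=cv2.resize(im,None,fx=s,fy=s,interpolation=cv2.INTER_CUBIC)
    cv2.imwrite(f"pics/{n}_crop.png",im[:600])
E
```

```text
(no output)
```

View pics/top_crop.png

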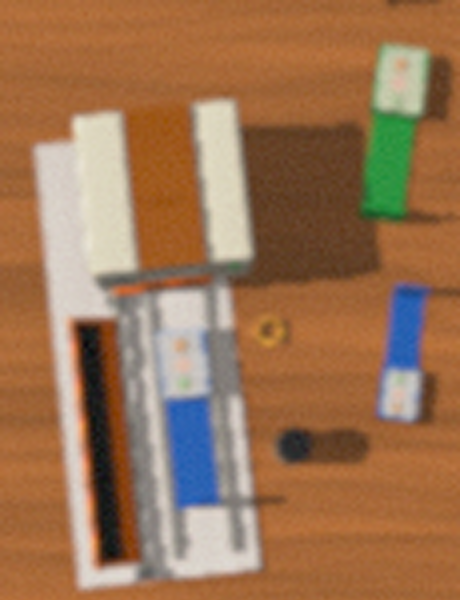

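View pics/scene_crop.png

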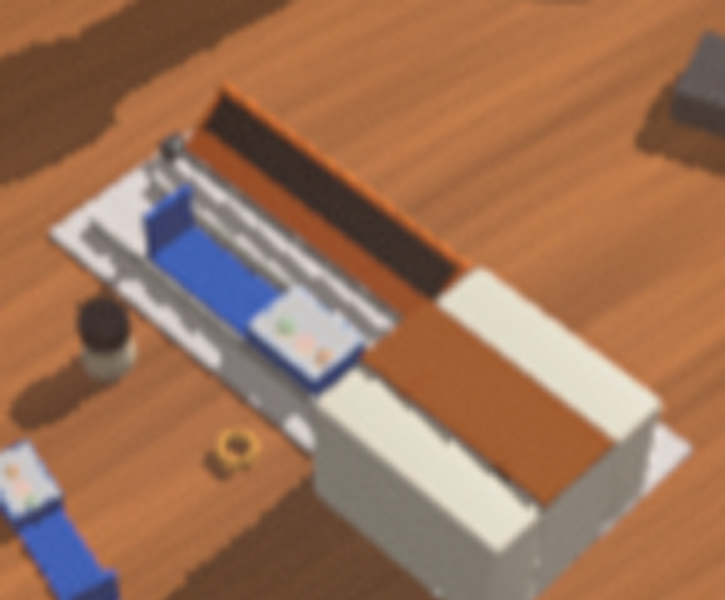

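Run:
```python
from h import *
o=np.array([205,90.])
c=lambda *p:np.array(p)/4+o
P=cast("top",[c(262,568),c(80,588),c(35,145)],[3,3,3]);print("sheet NR,NL,FL",P.round(1))
Q=cast("top",[c(74,115),c(235,98),c(252,260),c(98,275)],[94]*4);print("roof",Q.round(1))
v=P[2]-P[1];print(np.degrees(np.arctan2(v[1],v[0])),np.linalg.norm(v)); v=P[1]-P[0];print(np.degrees(np.arctan2(v[1],v[0])),np.linalg.norm(v))
im=np.load("top0.npz")["im"]; hsv=cv2.cvtColor(im,cv2.COLOR_RGB2HSV)
m=cv2.inRange(hsv,(105,120,60),(125,255,255))
n,l,s,ce=cv2.connectedComponentsWithStats(m)
for i in range(1,n):
    if s[i,4]>20: print(s[i],ce[i].round(1),cast("top",[ce[i]],[7]).round(1))
```

```text
sheet NR,NL,FL [[436.9 -75.7   3. ]
 [419.3  75.    3. ]
 [792.2 118.    3. ]]
roof [[795.5  77.6  94. ]
 [809.9 -50.   94. ]
 [680.  -63.8  94. ]
 [667.4  56.9  94. ]]
6.569865160006555 375.36668193384156
96.64562202210423 151.71200462866764
[187  49   7  12  41] [190.5  53.6] [[1049.8  203.7    7. ]]
[ 92  87  20  11 101] [102.3  92.2] [[913.3 509.9   7. ]]
[302 162   9  20 131] [305.9 171.6] [[ 638.5 -193.2    7. ]]
[247 190  12  27 261] [252.6 202.6] [[533.9 -15.8   7. ]]
```

Emit:
move_arm(rows=[{"offset":[-1.5,-1.8,0.2],"rotation":[0,0,0],"claw":0.88},{"offset":[-2.95,-3.58,0.43],"rotation":[0,0,0],"claw":0.88},{"offset":[-2.95,-3.58,0.43],"rotation":[0,0,0],"claw":0.88},{"offset":[-2.95,-3.58,0.43],"rotation":[0,0,0],"claw":0.88},{"offset":[-2.95,-3.58,0.43],"rotation":[0,0,0],"claw":0.88},{"offset":[-2.95,-3.58,0.43],"rotation":[0,0,0],"claw":0.88},{"offset":[-2.95,-3.58,0.43],"rotation":[0,0,0],"claw":0.88},{"offset":[-2.95,-3.58,0.43],"rotation":[0,0,0],"claw":0.88},{"offset":[-2.95,-3.58,0.43],"rotation":[0,0,0],"claw":0.88},{"offset":[-2.95,-3.58,0.43],"rotation":[0,0,0],"claw":0.88}])

```text
t: 1.1
eef_pos: [421.7, 219.3, 363.8]
ee_rot: [-0.0, 0.227, 0.974, -0.0]
wrist_force: [1.0, -0.0, 0.7]
finger_gap: 75.2
```

Emit:
move_arm(rows=[{"offset":[-2.95,-3.58,0.43],"rotation":[0,0,0],"claw":0.88},{"offset":[-2.95,-3.58,0.43],"rotation":[0,0,0],"claw":0.88},{"offset":[-2.95,-3.58,0.43],"rotation":[0,0,0],"claw":0.88},{"offset":[-2.95,-3.58,0.43],"rotation":[0,0,0],"claw":0.88},{"offset":[-1.5,-1.8,0.2],"rotation":[0,0,0],"claw":0.88},{"offset":[0,0,0],"rotation":[0,0,-8],"claw":0.88},{"offset":[0,0,0],"rotation":[0,0,-8],"claw":0.88},{"offset":[0,0,0],"rotation":[0,0,-8],"claw":0.88},{"offset":[0,0,0],"rotation":[0,0,-8],"claw":0.88},{"offset":[0,0,0],"rotation":[0,0,0],"claw":0.88}])

```text
t: 2.1
eef_pos: [469.6, 17.6, 344.7]
ee_rot: [-0.0, -0.05, 0.999, 0.0]
wrist_force: [0.2, -0.6, -0.1]
finger_gap: 75.0
```

Run:
```python
from h import *
st=env.get_state(); im,d=env.get_image("wrist")
np.savez("w1.npz",im=im,d=d,T=pose(st)); print(pose(st).round(3),st["finger_gap"])
cv2.imwrite("pics/w1.png",im[:,:,::-1])
```

```text
[[-9.95000e-01 -1.00000e-01 -0.00000e+00  4.69626e+02]
 [-1.00000e-01  9.95000e-01  0.00000e+00  1.75970e+01]
 [ 0.00000e+00  0.00000e+00 -1.00000e+00  3.44653e+02]
 [ 0.00000e+00  0.00000e+00  0.00000e+00  1.00000e+00]] 75.04112547731418
```

View pics/w1.png

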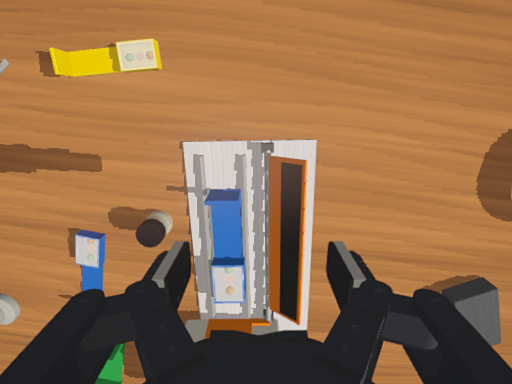

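Run:
```python
import cv2
im=cv2.imread("pics/w1.png")[130:335,170:330]
cv2.imwrite("pics/w1c.png",cv2.resize(im,None,fx=3.8,fy=2.9,interpolation=cv2.INTER_CUBIC))
```

```text
(no output)
```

View pics/w1c.png

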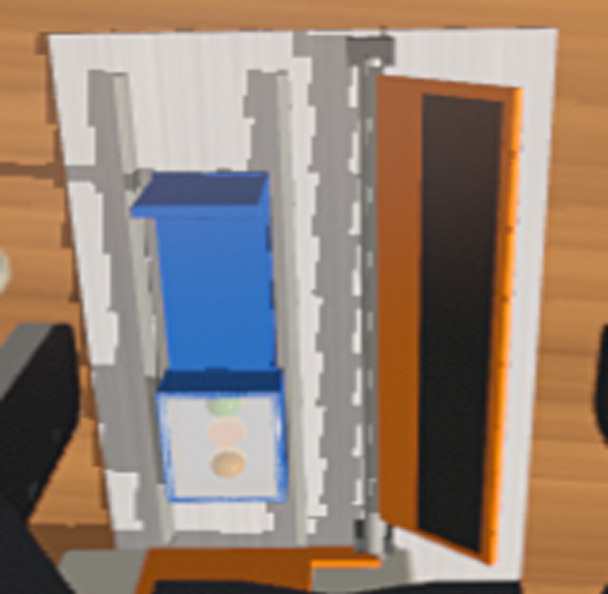

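Run:
```python
from h import *
w=np.load("w1.npz"); T=w["T"]
c=lambda x,y:(x/3.8+170,y/2.9+130)
px=[c(50,34),c(556,29),c(150,172),c(269,172),c(133,208),c(266,206),c(520,89),c(494,563),c(378,76),c(380,520)]
z=[3,3,3,3,43,43,44,44,14,14]
P=cast("wrist",px,z,T)
th=np.radians(6.6); u=np.array([np.cos(th),np.sin(th)]); n=np.array([-u[1],u[0]])
names="sheetNR sheetNL plBotR plBotL plTopR plTopL barNear barFar barInN barInF".split()
v=P[1]-P[0]; print(np.degrees(np.arctan2(v[1],v[0]))-90,np.linalg.norm(v))
v=P[7]-P[6]; print(np.degrees(np.arctan2(v[1],v[0])),np.linalg.norm(v))
O=P[0,:2]+245*u+45*n; print("O",O)
O=np.array([674.5,-3])
for a,p in zip(names,P): 
    q=p[:2]-O; print(a,p.round(1),"box",(q@u).round(1),(q@n).round(1))
# finger tips in image: depth
print("tips proj", proj("wrist",[T[:3,3]+T[:3,:3]@np.array([0,s*45,L]) for s in(-1,1) for L in(160,173)],T).round(0))
```

```text
6.491740180003617 149.53447829628496
6.645911999758993 202.93429395989946
O [675.79021231   2.59684635]
sheetNR [437.6 -70.3   3. ] box -243.1 -39.6
sheetNL [420.7  78.3   3. ] box -242.8 109.9
plBotR [490.5 -38.    3. ] box -186.8 -13.6
plBotL [486.8  -1.1   3. ] box -186.3 23.4
plTopR [491.8 -35.8  43. ] box -185.3 -11.6
plTopL [487.3   0.6  43. ] box -185.5 25.0
barNear [438.   63.2  44. ] box -227.4 93.0
barFar [639.5  86.7  44. ] box -24.4 93.2
barInN [442.4  27.5  14. ] box -227.1 57.0
barInF [646.2  51.5  14. ] box -21.8 57.4
tips proj [[174. 260.]
 [180. 248.]
 [341. 260.]
 [335. 248.]]
```

Emit:
move_arm(rows=[{"offset":[0.6,0,2],"rotation":[0,0,-0.9],"claw":0.88},{"offset":[0,0,3.5],"rotation":[0,0,0],"claw":0.88},{"offset":[0,0,3.5],"rotation":[0,0,0],"claw":0.88},{"offset":[0,0,1],"rotation":[0,0,0],"claw":0.88},{"offset":[0,0,0],"rotation":[0,0,0],"claw":0.88}])

```text
t: 2.65
eef_pos: [463.4, 17.3, 243.7]
ee_rot: [-0.002, -0.058, 0.998, -0.0]
wrist_force: [-0.1, -0.1, 0.2]
finger_gap: 75.3
```

Run:
```python
from h import *
st=env.get_state(); im,d=env.get_image("wrist")
np.savez("w2.npz",im=im,d=d,T=pose(st)); print(pose(st).round(3),st["finger_gap"],st["wrist_force"])
cv2.imwrite("pics/w2.png",im[:,:,::-1])
im,d=env.get_image("scene"); cv2.imwrite("pics/s2.png",cv2.resize(im[100:300,160:360,::-1],None,fx=3,fy=3))
```

```text
[[-9.93000e-01 -1.15000e-01 -3.00000e-03  4.63406e+02]
 [-1.15000e-01  9.93000e-01 -1.00000e-03  1.73330e+01]
 [ 3.00000e-03 -0.00000e+00 -1.00000e+00  2.43714e+02]
 [ 0.00000e+00  0.00000e+00  0.00000e+00  1.00000e+00]] 75.25413335466823 [-0.10156692 -0.10511969  0.16806378]
```

View pics/w2.png

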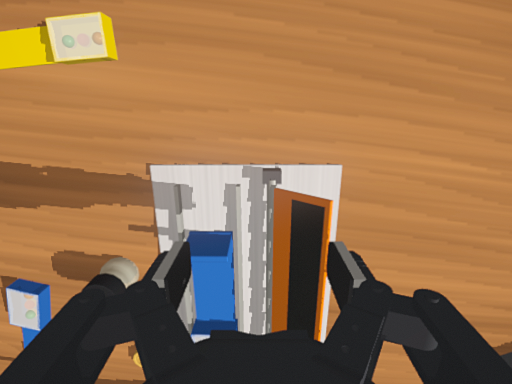

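View pics/s2.png

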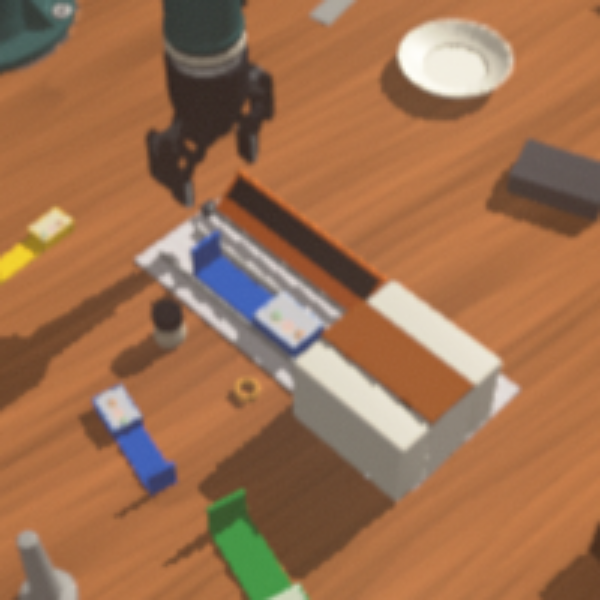

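Run:
```python
from h import *
w=np.load("w2.npz"); T=w["T"]
im=cv2.cvtColor(w["im"],cv2.COLOR_RGB2BGR)
cv2.imwrite("pics/w2c.png",cv2.resize(im[150:340,130:390],None,fx=3,fy=3,interpolation=cv2.INTER_CUBIC))
px=[(152,165),(342,165),(190,232),(233,232),(331,200),(273,190)]; z=[3,3,3,3,44,14]
P=cast("wrist",px,z,T)
O=np.array([676,2.2]);th=np.radians(6.6); u=np.array([np.cos(th),np.sin(th)]); n=np.array([-u[1],u[0]])
for p in P: print(p.round(1),((p[:2]-O)@u).round(1),((p[:2]-O)@n).round(1))
q=T[:2,3]-O; print("tcp",q@u,q@n)
tip=T[:3,3]+T[:3,:3]@[0,0,173]; print("tip",(tip[:2]-O)@u,(tip[:2]-O)@n,tip[2])
d=w["d"]; 
for p in [(172,262),(180,250),(335,250),(345,262)]: print(p,d[p[1],p[0]])
print(proj("wrist",[T[:3,3]+T[:3,:3]@np.array([xx,s*y,173]) for s in(-1,1) for y in(37.5,52) for xx in(-11,11)],T).round(0))
```

```text
[437.5 -69.1   3. ] -245.1 -43.4
[420.4  78.2   3. ] -245.2 104.9
[491.5 -37.    3. ] -187.8 -17.8
[487.2  -1.    3. ] -188.0 18.5
[437.1  62.3  44. ] -230.4 87.1
[443.6  26.5  14. ] -228.1 50.8
tcp -209.44529563731567 39.46793151388693
tip -210.04780752230945 39.39943894325227 70.7150423272866
(172, 262) 123.44576
(180, 250) 134.46718
(335, 250) 134.62071
(345, 262) 124.89617
[[194. 264.]
 [192. 231.]
 [170. 264.]
 [166. 230.]
 [321. 264.]
 [324. 231.]
 [345. 264.]
 [349. 231.]]
```

View pics/w2c.png

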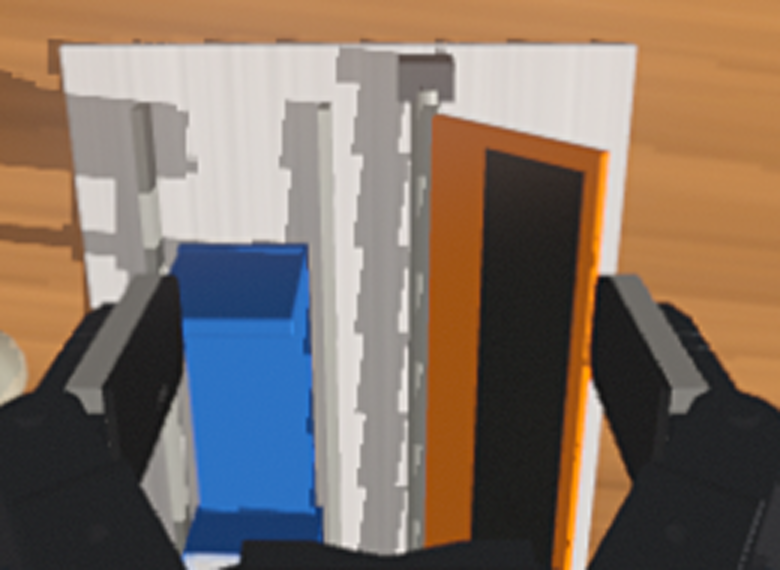

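Run:
```python
from h import *
w=np.load("w2.npz"); T=w["T"]; d=w["d"]
c,_=ext("wrist",T)
for p in [(170,270),(178,255),(183,247),(185,245),(187,244),(189,246),(189,255),(190,250),(332,247),(334,245),(337,245),(345,258)]:
    nn=cv2.undistortPoints(np.array([[p]],float),K(c),c["dist_coeffs"])[0,0]
    z=d[p[1],p[0]]; q=c["T_tool_cam"]@np.array([nn[0]*z,nn[1]*z,z,1]); print(p,z.round(1),q[:3].round(1))
```

```text
(170, 270) 118.6 [ 10.5 -38.  134. ]
(178, 255) 129.9 [ 11.  -37.7 145.9]
(183, 247) 137.5 [ 10.9 -37.4 153.9]
(185, 245) 139.3 [ 11.  -36.9 155.9]
(187, 244) 144.1 [  9.2 -37.1 160.3]
(189, 246) 149.5 [  5.6 -37.5 164.8]
(189, 255) 147.8 [  1.8 -37.  161.8]
(190, 250) 199.6 [-21.5 -49.5 208.7]
(332, 247) 140.1 [  9.7  38.2 156.3]
(334, 245) 139.3 [ 11.1  39.1 155.9]
(337, 245) 138.6 [ 11.4  40.4 155.3]
(345, 258) 127.3 [ 11.   41.  143.4]
```

Emit:
move_arm(rows=[{"offset":[0,0,2],"rotation":[0,0,0],"claw":0.88},{"offset":[0,0,1.5],"rotation":[0,0,0],"claw":0.88},{"offset":[0,0,0.7],"rotation":[0,0,0],"claw":0.88},{"offset":[0,0,0.6],"rotation":[0,0,0],"claw":0.88},{"offset":[0,0,0],"rotation":[0,0,0],"claw":0.88}])

```text
t: 3.25
eef_pos: [464.4, 17.2, 197.2]
ee_rot: [0.001, -0.058, 0.998, 0.0]
wrist_force: [0.3, -0.4, 1.7]
finger_gap: 75.0
```

```bash
cat > look.py <<'E'
from h import *
import sys
k=sys.argv[1]
st=env.get_state(); im,d=env.get_image("wrist")
np.savez(k+".npz",im=im,d=d,T=pose(st))
O=np.array([676,2.2]);th=np.radians(6.6); u=np.array([np.cos(th),np.sin(th)]); n=np.array([-u[1],u[0]])
T=pose(st); q=T[:2,3]-O; print("t",st["t"],"tcp box",q@u,q@n,T[2,3],"gap",st["finger_gap"],"F",st["wrist_force"],st["ft_torque"]); print(T[:3,:3].round(3))
cv2.imwrite(f"pics/{k}.png",im[:,:,::-1])
E
python3 look.py w3
```

```text
t 3.25 tcp box -208.4267997753841 39.2652352376291 197.23961052063223 gap 75.02542020629275 F [ 0.26137546 -0.4160471   1.747633  ] [-0.05379359 -0.15028808  0.03124085]
[[-0.993 -0.116  0.002]
 [-0.116  0.993  0.   ]
 [-0.002 -0.    -1.   ]]
```

View pics/w3.png

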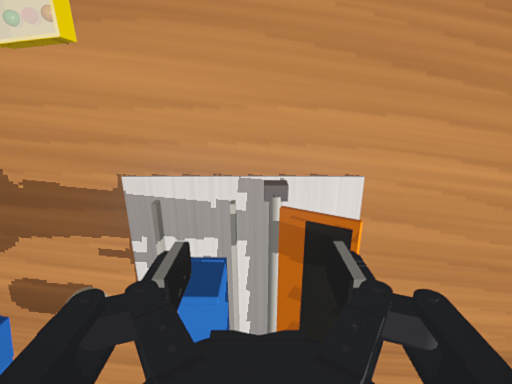

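```bash
cat > ang.py <<'E'
from h import *
import sys
k=sys.argv[1]; px=(float(sys.argv[2]),float(sys.argv[3])); T=np.load(k+".npz")["T"]
O=np.array([676,2.2]);th=np.radians(6.6); u=np.array([np.cos(th),np.sin(th)]); n=np.array([-u[1],u[0]])
for f in np.arange(0,0.71,0.1):
    a=0.7-f; y=50+50*np.cos(a)-2*np.sin(a); z=12+50*np.sin(a)+2*np.cos(a)
    P=np.r_[O-230*u+y*n,z]; print(round(f,2),proj("wrist",[P],T)[0].round(1))
E
python3 ang.py w3 362 218
```

```text
0.0 [356.2 229.5]
0.1 [359.9 226.1]
0.2 [362.5 222.7]
0.3 [363.9 219.3]
0.4 [364.3 216. ]
0.5 [363.7 212.7]
0.6 [362.2 209.5]
0.7 [360.  206.5]
```

Emit:
move_arm(rows=[{"offset":[0,0,0.5],"rotation":[0,0,0],"claw":0.88},{"offset":[0,0,0.5],"rotation":[0,0,0],"claw":0.88},{"offset":[0,0,0],"rotation":[0,0,0],"claw":0.88},{"offset":[0,0,0],"rotation":[0,0,0],"claw":0.88}])

```text
t: 3.7
eef_pos: [464.1, 17.5, 186.8]
ee_rot: [0.0, -0.058, 0.998, 0.0]
wrist_force: [0.6, 0.2, 2.7]
finger_gap: 75.0
```

```bash
python3 look.py w4; python3 ang.py w4 0 0
```

```text
t 3.7 tcp box -208.69971185709605 39.5337524753238 186.8038163505666 gap 74.95489173878855 F [0.62816675 0.22701654 2.71175844] [ 0.29120756 -0.1625885  -0.01414197]
[[-0.993 -0.116  0.001]
 [-0.116  0.993  0.   ]
 [-0.001  0.    -1.   ]]
0.0 [363.1 240.3]
0.1 [367.  236.4]
0.2 [369.5 232.4]
0.3 [370.8 228.5]
0.4 [371.  224.6]
0.5 [370.2 220.9]
0.6 [368.4 217.2]
0.7 [365.8 213.8]
```

View pics/w4.png

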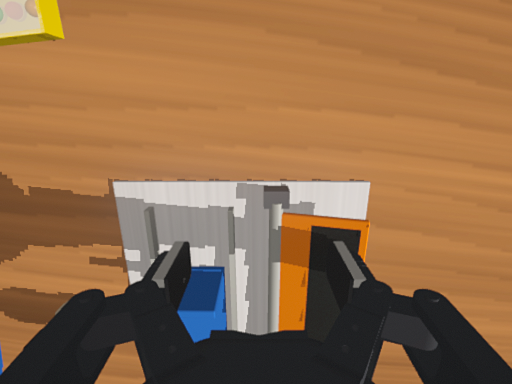

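Emit:
move_arm(rows=[{"offset":[-0.3,0,0.2],"rotation":[0,0,0],"claw":0.88},{"offset":[-0.5,0,0],"rotation":[0,0,0],"claw":0.88},{"offset":[-0.6,0,0],"rotation":[0,0,0],"claw":0.88},{"offset":[-0.6,0,0],"rotation":[0,0,0],"claw":0.88},{"offset":[-0.6,0,0],"rotation":[0,0,0],"claw":0.88},{"offset":[-0.6,0,0],"rotation":[0,0,0],"claw":0.88},{"offset":[-0.2,0,0],"rotation":[0,0,0],"claw":0.88}])

```text
t: 4.45
eef_pos: [498.6, 21.2, 184.9]
ee_rot: [0.001, -0.058, 0.998, 0.0]
wrist_force: [-2.4, -1.9, 1.5]
finger_gap: 75.3
```

```bash
python3 look.py w5; python3 ang.py w5 0 0
python3 - <<'E'
from h import *
im,d=env.get_image("scene"); cv2.imwrite("pics/s5.png",cv2.resize(im[130:280,190:340,::-1],None,fx=4,fy=4))
E
```

```text
t 4.45 tcp box -174.09014012985202 39.26948786585442 184.85085161888694 gap 75.26458280089415 F [-2.42372636 -1.87060677  1.54195281] [-0.08823913  0.55933559  0.06820507]
[[-0.993 -0.116  0.001]
 [-0.116  0.993  0.   ]
 [-0.001 -0.    -1.   ]]
0.0 [375.9 165. ]
0.1 [379.7 163.1]
0.2 [382.  161.3]
0.3 [383.  159.4]
0.4 [382.7 157.5]
0.5 [381.4 155.8]
0.6 [379.1 154.1]
0.7 [375.9 152.4]
```

View pics/w5.png

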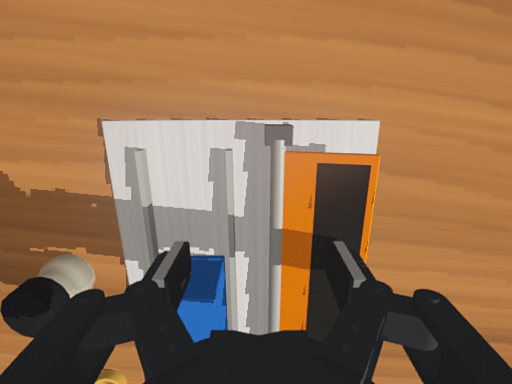

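View pics/s5.png

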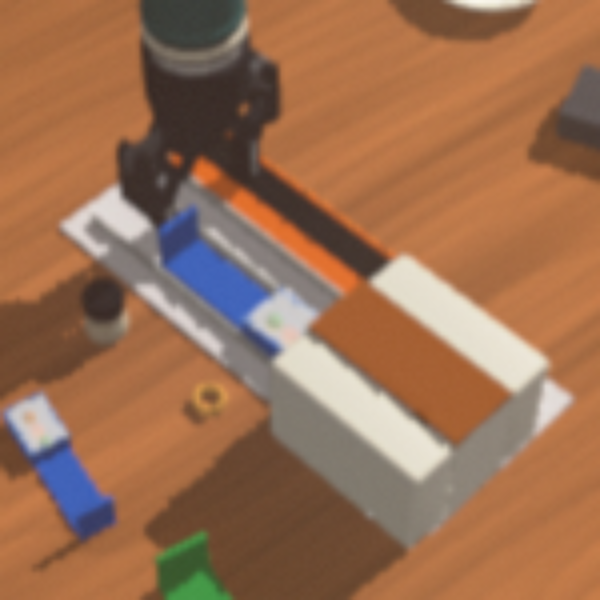

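Emit:
move_arm(rows=[{"offset":[-0.6,0,0.1],"rotation":[0,0,0],"claw":0.88},{"offset":[-0.8,0,0],"rotation":[0,0,0],"claw":0.88},{"offset":[-0.8,0,0],"rotation":[0,0,0],"claw":0.88},{"offset":[-0.8,0,0],"rotation":[0,0,0],"claw":0.88},{"offset":[-0.8,0,0],"rotation":[0,0,0],"claw":0.88},{"offset":[-0.8,0,0],"rotation":[0,0,0],"claw":0.88},{"offset":[-0.8,0,0],"rotation":[0,0,0],"claw":0.88},{"offset":[-0.6,0,0],"rotation":[0,0,0],"claw":0.88},{"offset":[-0.4,0,0],"rotation":[0,0,0],"claw":0.88}])

```text
t: 5.45
eef_pos: [561.9, 28.7, 183.9]
ee_rot: [0.0, -0.058, 0.998, 0.0]
wrist_force: [-2.9, -0.3, 3.8]
finger_gap: 74.8
```

```bash
python3 look.py w6; python3 ang.py w6 0 0
python3 - <<'E'
from h import *
im,d=env.get_image("scene"); cv2.imwrite("pics/s6.png",cv2.resize(im[130:280,190:340,::-1],None,fx=4,fy=4))
E
```

```text
t 5.45 tcp box -110.30155876528814 39.419290155298306 183.87182754207058 gap 74.83508522838952 F [-2.94304887 -0.27150539  3.81483978] [-0.07705099  0.65622649  0.00303349]
[[-0.993 -0.116  0.001]
 [-0.116  0.993  0.   ]
 [-0.001  0.    -1.   ]]
0.0 [398.1 -19.2]
0.1 [401.7 -14.2]
0.2 [403.6  -9.3]
0.3 [403.9  -4.6]
0.4 [ 4.028e+02 -2.000e-01]
0.5 [400.5   4.1]
0.6 [397.1   8.1]
0.7 [392.8  11.8]
```

View pics/w6.png

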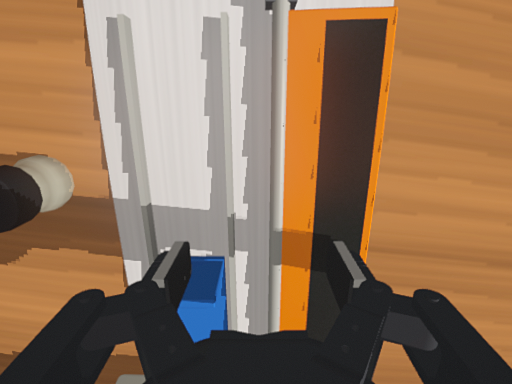

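View pics/s6.png

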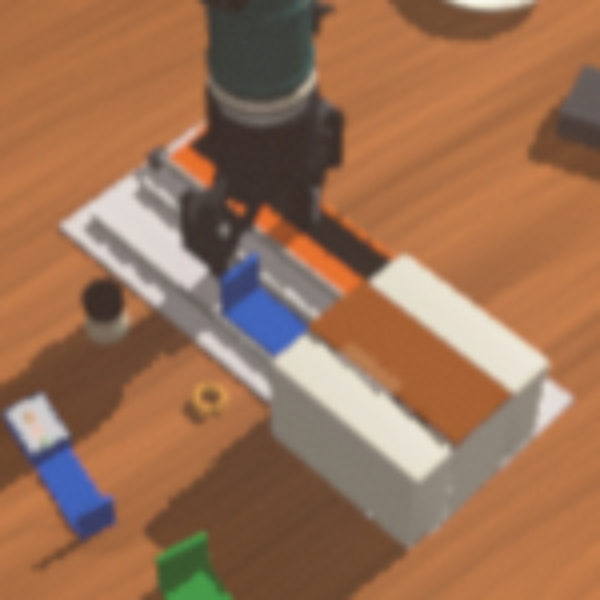

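Emit:
move_arm(rows=[{"offset":[-0.4,0,0],"rotation":[0,0,0],"claw":0.88},{"offset":[-0.4,0,0],"rotation":[0,0,0],"claw":0.88},{"offset":[-0.4,0,0],"rotation":[0,0,0],"claw":0.88},{"offset":[-0.3,0,0],"rotation":[0,0,0],"claw":0.88},{"offset":[-0.2,0,0],"rotation":[0,0,0],"claw":0.88}])

```text
t: 6.05
eef_pos: [578.5, 30.7, 183.8]
ee_rot: [0.0, -0.058, 0.998, 0.0]
wrist_force: [-3.4, -0.6, 3.2]
finger_gap: 75.1
```

Emit:
move_arm(rows=[{"offset":[-0.2,0,0],"rotation":[0,0,0],"claw":0.88},{"offset":[-0.2,0,0],"rotation":[0,0,0],"claw":0.88}])

```text
t: 6.25
eef_pos: [581.2, 30.9, 183.7]
ee_rot: [-0.002, -0.058, 0.998, -0.0]
wrist_force: [-6.2, -1.0, 6.5]
finger_gap: 75.1
```

Emit:
move_arm(rows=[{"offset":[-0.2,0,0],"rotation":[0,0,0],"claw":0.88},{"offset":[0,0,0],"rotation":[0,0,0],"claw":0.88},{"offset":[0,0,0],"rotation":[0,0,0],"claw":0.88}])

```text
t: 6.55
eef_pos: [581.8, 31.0, 183.5]
ee_rot: [-0.003, -0.057, 0.998, -0.0]
wrist_force: [-7.2, -0.2, 7.1]
finger_gap: 75.1
```

```bash
python3 look.py w7;  python3 - <<'E'
from h import *
im,d=env.get_image("scene"); cv2.imwrite("pics/s7.png",cv2.resize(im[130:280,190:340,::-1],None,fx=4,fy=4))
E
```

```text
t 6.55 tcp box -90.28443500568018 39.434975425123085 183.52156690833633 gap 75.06869462448856 F [-7.21830622 -0.24210998  7.05897552] [-0.17399539  1.35547339 -0.23601984]
[[-0.993 -0.115 -0.006]
 [-0.115  0.993 -0.001]
 [ 0.006 -0.    -1.   ]]
```

View pics/w7.png

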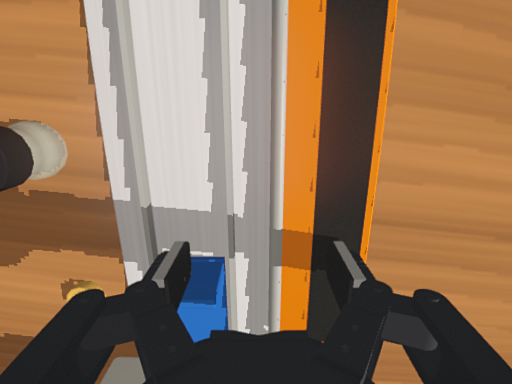

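View pics/s7.png

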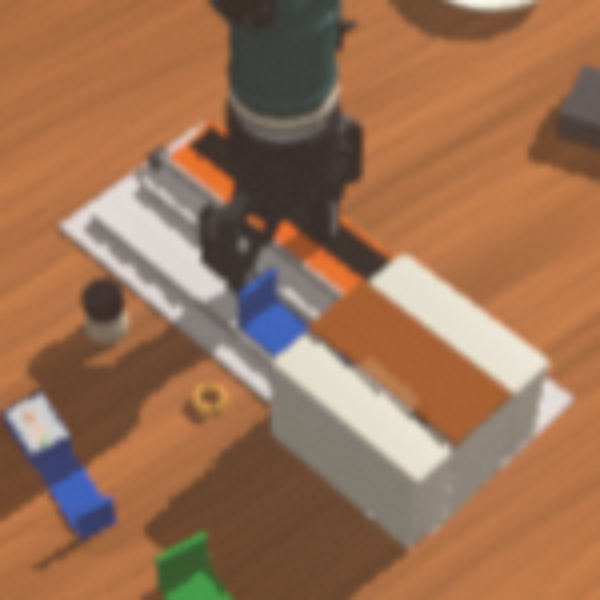

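Emit:
move_arm(rows=[{"offset":[0.5,0,0],"rotation":[0,0,0],"claw":0.88},{"offset":[0.6,0,-0.1],"rotation":[0,0,0],"claw":0.88},{"offset":[0.2,0,-0.6],"rotation":[0,0,0],"claw":0.88},{"offset":[0,0,-1],"rotation":[0,0,0],"claw":0.88},{"offset":[0,0,-1.2],"rotation":[0,0,0],"claw":0.88},{"offset":[0,0,-2],"rotation":[0,0,0],"claw":0.88},{"offset":[1,0,-4],"rotation":[0,0,0],"claw":0.88},{"offset":[1,0,-4],"rotation":[0,0,0],"claw":0.88},{"offset":[1,0,-3],"rotation":[0,0,0],"claw":0.88},{"offset":[0,0,0],"rotation":[0,0,0],"claw":0.88}])

```text
t: 7.65
eef_pos: [541.2, 26.6, 347.5]
ee_rot: [0.004, -0.058, 0.998, 0.0]
wrist_force: [0.6, -0.2, -0.5]
finger_gap: 75.3
```

```bash
python3 look.py w8;  python3 - <<'E'
from h import *
im,d=env.get_image("scene"); cv2.imwrite("pics/s8.png",cv2.resize(im[130:280,190:340,::-1],None,fx=4,fy=4))
cv2.imwrite("pics/s8f.png",im[:,:,::-1])
E
```

```text
t 7.65 tcp box -131.0987848035898 39.682362689775395 347.53856936907226 gap 75.28344652742655 F [ 0.55176292 -0.23128976 -0.5037088 ] [-0.07687469 -0.02771237  0.03133141]
[[-0.993 -0.117  0.007]
 [-0.117  0.993  0.001]
 [-0.007  0.    -1.   ]]
```

View pics/w8.png

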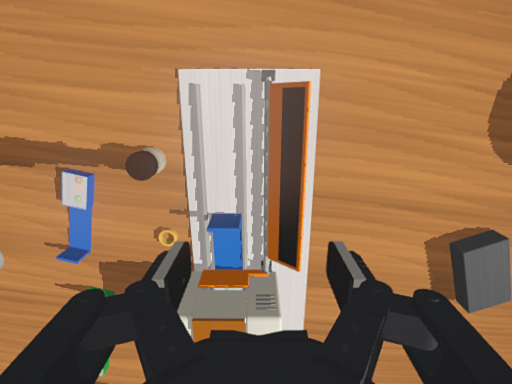

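View pics/s8.png

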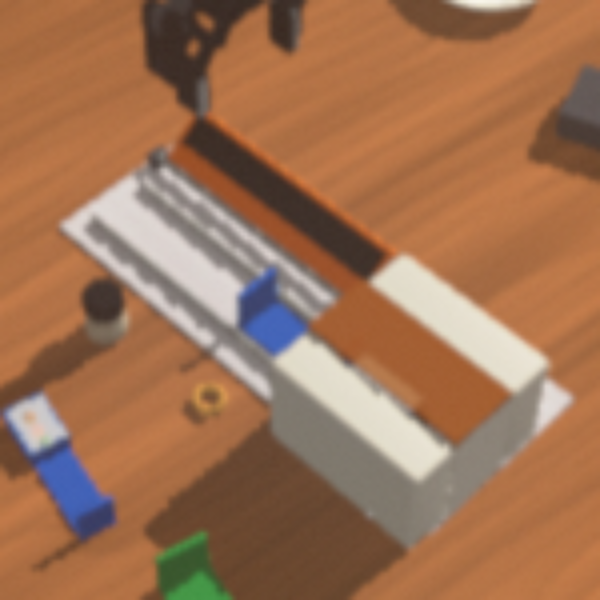

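```bash
python3 ang.py w8 0 0|head -3
python3 - <<'E'
from h import *
T=np.load("w8.npz")["T"]
O=np.array([676,2.2]);th=np.radians(6.6); u=np.array([np.cos(th),np.sin(th)]); n=np.array([-u[1],u[0]])
for p in cast("wrist",[(209,214),(242,214),(180,70),(320,70),(300,270),(309,83)],[3,3,3,3,46,46],T): print(((p[:2]-O)@u).round(1),((p[:2]-O)@n).round(1))
E
```

```text
0.0 [309.7  80.9]
0.1 [312.3  81.2]
0.2 [314.5  81.6]
-80.4 -20.7
-80.5 20.0
-244.1 -43.0
-244.2 104.7
-29.2 87.8
-228.1 86.4
```

The plate's rear face measures 80 mm outside the box, which is home. The bar is back at its shut position and the wrist force is about 0, so I'm handing in.

Run:
```python
from workcell import env
print(env.finish_job()); print(env.get_state()["t"])
```

```text
the job is handed in; nothing more can be done
None
the job is handed in; nothing more can be done
```

The tray is fully home in the curing box, the flap has shut over its tail, and the hand is clear. I handed the job in at about 7.7 s; no verdict was reported.

- **Which tray:** I took the larger blue tray on the rails (top view about pixel 252,203). I ruled out the smaller blue one (306,172), the green one (304,122) and the yellow one (293,257).
- **What I did:** The left finger pressed the bar to about 0.6 rad while the right finger pushed the end plate. At the stop the push force rose to about 7 N. I then backed off the plate, released the bar and lifted away.
- **Last checks:**
  - The plate's rear face measured 80.4 mm outside the front face (home is 80).
  - The bar's near corner was within about 2 pixels of where it sits when shut.
  - The wrist force was under 1 N with the hand well above the bench.
  - The jar and ring looked undisturbed in the last pictures. I did not measure the other loose objects again; the hand did not go near them.
- **Disagreement:** The top camera put the box about 5 mm to the right of where the wrist camera did. I used the wrist value, which a second, closer wrist view matched to within 2 mm and the contact at the stop agreed with.

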